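# Unload the glue-up pile

### The job

The glue on the wooden plaque has set, so take the pile of weights off it and put everything on its own place: the blue paint tin in the middle of the blue-rimmed disc, the steel weight in the middle of the black rubber mat, the yellow pressing block in the middle of the yellow-bordered board and the bark-edged plaque in the middle of the slatted drying rack, these last two lying lengthwise along their places. Set each piece down flat and upright rather than dropping it, and do not push or knock over the mug or the jar.

Things in the scene. Friction and masses are not known exactly. Their poses are not given: they have to be found in the camera images.
- tin: small full paint tin, blue with a silver-rimmed blue lid: upright cylinder, 40 mm diameter, 40 mm tall, about 0.12 kg; at the start the topmost of the pile. Origin at the centre of its underside, z up
- weight: bare steel block used as a glue-up weight, 44 mm (x) by 62 mm (y) by 34 mm tall, about 0.7 kg; at the start second from the top of the pile, under the tin; its x axis runs across its width, its y axis along its length, z up; origin at the centre of its underside
- caul: yellow pressing block with a plywood-striped edge, 52 mm (x) by 110 mm (y) by 24 mm thick, about 0.1 kg; at the start third from the top, under the steel weight, on the plaque; its x axis runs across its width, its y axis along its length, z up; origin at the centre of its underside
- plaque: glued pale wooden plaque with dark bark along its two long edges and a dark hole at each end, 60 mm (x) by 150 mm (y) by 24 mm thick, about 0.15 kg; at the start at the bottom of the pile, lying on the bench (z = 0), loose and not stuck to the rest; its x axis runs across its width, its y axis along its length, z up; origin at the centre of its underside
- saucer: round flat drip disc, white with a blue rim, 90 mm diameter, flat top 4 mm above the bench, fixed. Origin at the centre of its underside
- mat: flat black ribbed rubber mat, 90 mm (x) by 100 mm (y), top 5 mm above the bench, fixed. Origin at the centre of its underside
- board: flat plywood board with a yellow painted border, 90 mm (x) by 140 mm (y), flat top 6 mm above the bench, fixed; its x axis runs across its width, its y axis along its length, z up; origin at the centre of its underside
- rack: pale wooden drying rack of 8 slats across two battens, 90 mm (x) by 170 mm (y), flat slat tops 14 mm above the bench, fixed; its x axis runs across its width, its y axis along its length, z up; origin at the centre of its underside
- mug: white ceramic mug, 64 mm diameter, 80 mm tall, handle sticking out about 30 mm to its own +y side; loose bystander between the work places. Origin at the centre of its underside
- jar: amber glass jar with white lid and paper label, 54 mm diameter, 85 mm tall, loose bystander between the work places. Origin at the centre of its underside
There are look-alikes about, which are no part of the job. There is more than one size of the tin; the job needs the largest.

How it is judged:
At the end, for the whole second after the job is handed in: Tin on the disc, weight on the mat, pressing block on the board, plaque on the rack: each within 15 mm of the middle of its place, resting on its top and upright, block and plaque within 0.25 rad of lengthwise (either way round), all released and at rest (horizontal distance between tin and saucer below 0.015 m and z of tin in the frame of saucer between 0 and 0.009 m and angle between each of tin, weight, caul, plaque's own z axis and vertical below 0.1 rad and linear speed of each of tin, weight, caul, plaque below 0.02 m/s and contact force between the fingers and tin below 0.05 N and horizontal distance between weight and mat below 0.015 m and z of weight in the frame of mat between 0.001 and 0.01 m and contact force between the fingers and weight below 0.05 N and horizontal distance between caul and board below 0.015 m and z of caul in the frame of board between 0.002 and 0.011 m and contact force between the fingers and caul below 0.05 N and angle between the y axis of caul and the y axis of board, either way round below 0.25 rad and horizontal distance between plaque and rack below 0.015 m and z of plaque in the frame of rack between 0.01 and 0.019 m and contact force between the fingers and plaque below 0.05 N and angle between the y axis of plaque and the y axis of rack, either way round below 0.25 rad); the robot touches nothing.
It fails at once if a piece of the pile is dropped or knocked down instead of being set down (moves faster than 0.7 m/s out of the fingers) ((linear speed of tin above 0.7 m/s and contact force between the fingers and tin below 0.05 N) or (linear speed of weight above 0.7 m/s and contact force between the fingers and weight below 0.05 N) or (linear speed of caul above 0.7 m/s and contact force between the fingers and caul below 0.05 N) or (linear speed of plaque above 0.7 m/s and contact force between the fingers and plaque below 0.05 N)).
It fails at once if the mug is pushed more than 25 mm or knocked over (distance of mug from where it was at the start of the episode above 0.025 m or angle between mug's own z axis and vertical above 0.4 rad).
It fails at once if the jar is pushed more than 25 mm or knocked over (distance of jar from where it was at the start of the episode above 0.025 m or angle between jar's own z axis and vertical above 0.4 rad).
It also fails if it takes over 133 s, if anything falls off the work surface, if the arm or the gripper's body presses on something with over 40 N, if the wrist force passes 120 N, or if a joint passes its speed limit or range.

### The arm

A 6-joint arm with a two-finger parallel gripper is mounted at the origin on the work surface. World frame = base frame: x ahead of the robot, y to its left, z up, the work surface at z = 0. Lengths are in m, angles in rad, forces in N, time in s.
With the tool pointing down it reaches from about 0.25 to 0.8 m from the base axis. Payload 8.5 kg.
Tool frame: the origin (TCP) lies at the very end of the fingers, on their centre line; the grasp point (between the pads) lies arm.grasp_offset behind it (arm.grasp_offset is the distance from the TCP to the grasp point, in m); z points along the fingers, y is the line along which they close (so a half turn about z gives the same grasp; the last joint's range is limited). The gripper opens to 85 mm and grips with 20 to 120 N. Pads are 22 mm wide; open, the fingers measure 114 mm over their backs; the gripper's body (76 mm by 85 mm) begins 54 mm behind the grasp point. The pads swing forward as they close: fully open they stand 13 mm farther back than shut.
Start: joints at [-1.227, 0.238, -0.013, 1.319, 0, 1.571], TCP at [0.177, -0.494, 0.231] pointing down, gripper open.
Joint ranges: [-2.66, 2.66], [-1.03, 1.9], [-1.14, 1.46], [-1.82, 2.27], [-1.45, 1.34], [-3.14, 3.14]. Speed limits (rad/s): [2.22, 2.22, 2.79, 3.14, 3.14, 3.14].

### API

Orientations are given as a rotation vector (axis times angle).
In Python, from station import arm, imaging gives the robot as it stands.
- The arm moves only by the shell command python3 -m creep 'ROWS' [OPENING]. ROWS is JSON, one flat list of numbers, 6 for each row, row after row: the shift along the world's x, y, z normalised to -1 to 1, where 1 is 400 mm, then the turn, a rotation vector about the world's x, y, z normalised to -1 to 1, where 1 is 180 degrees. In form: [dx, dy, dz, ax, ay, az, dx, dy, dz, ax, ay, az, ...]. A call has 1 to 5 rows; each row is the pose to reach, as a shift and turn from the pose commanded when the call began, turning the shorter way round; what a row does not reach only later rows make up. A row lasts 1/10 s, in which the tool goes at most 50 mm and 8.59 degrees, less where a joint would pass 70% of its speed; a pose out of reach is approached as far as the arm can. A call with a number of a shift or a turn outside -1 to 1 is refused whole. A call with a gripper value outside its range is refused whole. OPENING is the opening, from -1 (shut) to 1 (fully open), set as the call begins (- or left out, the last holds). The fingers move at their own pace and stop on an object; the grip force is fixed at half the most. Time passes only in rows, so rows that repeat a pose let the fingers close. It gives the time, the measured TCP pose, the force, the opening and the grip force at its end, in the units of the state.
- arm.get_obs(): the state, without advancing time (a new reading comes with each control period).
- imaging.read_camera(name): name is "scene" or "side" or "wrist"; returns the picture (384x512x3 uint8, blue, green, red); there is no depth.
- imaging.camera_params(name): a dict with "camera_matrix" (3x3 intrinsics, pixels), "D" ([k1, k2, p1, p2, k3] as OpenCV has them; the pictures are not rectified), "T" (4x4, takes a point from camera to world coordinates); the wrist camera has in their place "mount" (4x4, takes a point from camera to tool coordinates, whose origin is the TCP and whose axes are the flange's). Camera axes: x right, y down, z forward; pixel columns grow to the right and rows downward; lengths in m; the calibration is good to about 2 mm. A picture is of the moment at which its call begins: read the wrist's pose just before it. camera_params takes no time and is no camera call.
- arm.job_done(): hands the job in; it is judged then, once.
The state is a dict: "t": time; "joints": joint angles; "qd": joint speeds; "tau": joint torques, N m; "eef_pos": TCP position; "ee_rot": TCP orientation; "force": force on the tool from outside, world axes, zero at the start; "ft_torque": the same for the moment, N m; "finger_gap": finger opening in m; "grasp_force": force on a finger pad.
Only numpy, scipy, OpenCV 4.12 (cv2) and the standard library are available. Lean on these libraries where they do the work, as an engineer would, in place of code of your own. Each camera call takes 0.05 s, during which the arm holds its last target. There are 200 camera calls.

## Working session

There is one attempt and no reset: what is moved stays moved. The work goes in short steps, Python scripts to look and compute and a shell command to move; the robot and the scene stay as the last step left them, time stands still between calls to the robot, and variables do not carry over. Pictures are saved under pics/ and viewed, at most 16 in all, crops included, and the job is handed in when it is done.

```bash
ls; mkdir -p pics; python3 - <<'E'
from station import arm, imaging
import cv2,numpy as np
o=arm.get_obs();print({k:np.round(v,4) for k,v in o.items()},arm.grasp_offset)
for n in("scene","side","wrist"):
    cv2.imwrite(f"pics/{n}0.png",imaging.read_camera(n))
    print(n,{k:np.round(v,4).tolist() for k,v in imaging.camera_params(n).items()})
a=cv2.imread("pics/scene0.png");
cv2.imwrite("pics/scene0b.png",cv2.resize(a,(800,600),interpolation=cv2.INTER_CUBIC))
a=cv2.imread("pics/side0.png");
cv2.imwrite("pics/side0b.png",cv2.resize(a,(800,600),interpolation=cv2.INTER_CUBIC))
E
```

```text
pics
{'t': np.float64(0.0), 'joints': array([-1.227 ,  0.2388, -0.0143,  1.3192, -0.    ,  1.5708]), 'qd': array([-0.0001,  0.0004, -0.0004, -0.001 ,  0.    , -0.0005]), 'tau': array([ 1.00000e-03, -5.38781e+01,  3.46445e+01,  1.83000e-02,
        2.00000e-04, -0.00000e+00]), 'eef_pos': array([ 0.1768, -0.4939,  0.2307]), 'ee_rot': array([-3.0939e+00, -5.3720e-01,  4.0000e-04]), 'force': array([-0.0405, -0.8331,  0.4167]), 'ft_torque': array([-0.0338,  0.0345,  0.0773]), 'grasp_force': np.float64(0.0), 'finger_gap': np.float64(0.0852)} 0.0187
scene {'camera_matrix': [[379.7756, 0.0, 254.3106], [0.0, 379.7756, 191.2492], [0.0, 0.0, 1.0]], 'D': [-0.0566, 0.0, 0.0, 0.0, 0.0], 'T': [[0.3165, 0.5412, -0.7791, 1.1437], [0.9486, -0.1758, 0.2632, -0.2341], [0.0055, -0.8223, -0.569, 0.5914], [0.0, 0.0, 0.0, 1.0]]}
side {'camera_matrix': [[364.9366, 0.0, 254.0431], [0.0, 364.9366, 189.6125], [0.0, 0.0, 1.0]], 'D': [-0.0783, 0.0, 0.0, 0.0, 0.0], 'T': [[0.8957, -0.2568, 0.3629, 0.1493], [-0.4443, -0.4882, 0.7511, -0.6485], [-0.0157, -0.8341, -0.5514, 0.5659], [0.0, 0.0, 0.0, 1.0]]}
wrist {'camera_matrix': [[272.0017, 0.0, 255.3765], [0.0, 272.0017, 191.624], [0.0, 0.0, 1.0]], 'D': [-0.0613, 0.0, 0.0, 0.0, 0.0], 'mount': [[-0.0005, -0.9643, -0.2649, 0.067], [1.0, -0.0005, -0.0003, 0.0008], [0.0002, -0.2649, 0.9643, -0.1428], [0.0, 0.0, 0.0, 1.0]]}
```

View pics/scene0b.png

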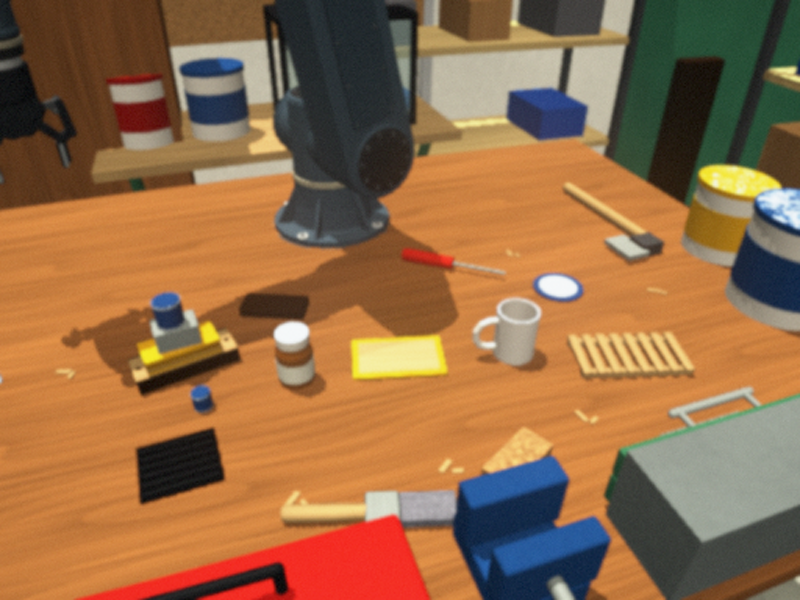

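View pics/side0b.png

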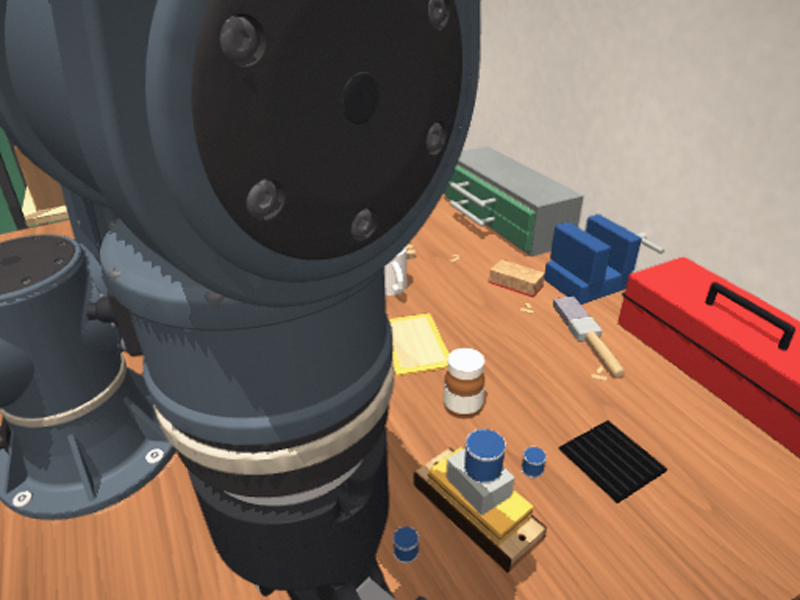

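The scene view (800x600) shows:
- **Tins:** the pile's tin at (167,305), and a small tin at (202,400). The side view shows another small one at (405,545). The big pots are on the shelf and bench, (215,95) and (780,260). The pile-top tin is the largest one on the bench that fits.
- **Mats:** the ribbed mat is at (180,465). The plain dark plate at (275,305) is a look-alike.
- **Other places and bystanders:** board (398,357), rack (630,355), saucer (557,287), mug (515,330), jar (295,352).

Next I'll project these to metric planes.

```bash
cat > h.py <<'E'
import cv2,numpy as np
from scipy.spatial.transform import Rotation as R
from station import arm,imaging
def cam(n,o=None):
    p=imaging.camera_params(n);K=np.array(p["camera_matrix"]);D=np.array(p["D"])
    if "T" in p: T=np.array(p["T"])
    else:
        o=o or arm.get_obs();T=np.eye(4);T[:3,:3]=R.from_rotvec(o["ee_rot"]).as_matrix();T[:3,3]=o["eef_pos"];T=T@np.array(p["mount"])
    return K,D,T
def world(uv,z,c):
    K,D,T=c;q=cv2.undistortPoints(np.array(uv,float).reshape(-1,1,2),K,D)[:,0]
    d=np.c_[q,np.ones(len(q))]@T[:3,:3].T
    return T[:3,3]+d*((z-T[2,3])/d[:,2])[:,None]
def pix(P,c):
    K,D,T=c;M=np.linalg.inv(T);return cv2.projectPoints(np.array(P,float).reshape(-1,3),cv2.Rodrigues(M[:3,:3])[0],M[:3,3],K,D)[0][:,0]
def top(img,c,x0,x1,y0,y1,z,s=1000):
    "orthographic picture of plane z, s px/m: column = (x-x0)*s, row = (y1-y)*s"
    xs=np.arange(x0,x1,1/s);ys=np.arange(y1,y0,-1/s);X,Y=np.meshgrid(xs,ys)
    m=pix(np.c_[X.ravel(),Y.ravel(),np.full(X.size,z)],c).astype(np.float32).reshape(*X.shape,2)
    return cv2.remap(img,m[...,0],m[...,1],cv2.INTER_LINEAR)
def rect(mask,box,z,c):
    "minAreaRect in the metric plane z of the largest blob of mask within pixel box (u0,v0,u1,v1)"
    m=np.zeros_like(mask);u0,v0,u1,v1=box;m[v0:v1,u0:u1]=mask[v0:v1,u0:u1]
    k=max(cv2.findContours(m,cv2.RETR_EXTERNAL,cv2.CHAIN_APPROX_NONE)[0],key=cv2.contourArea)
    w=world(k[:,0]+0.0,z,c)[:,:2]
    ce,sz,an=cv2.minAreaRect((w*1000).astype(np.float32))
    L=an if sz[0]>sz[1] else an+90
    return np.round(ce,1),np.round(sz,1),round((L+90)%180-90,1)  # mm, mm, direction of long side deg
E
python3 - <<'E'
from h import *
a=cv2.imread("pics/scene0.png");c=cam("scene");h=cv2.cvtColor(a,cv2.COLOR_BGR2HSV)
f=0.64
def B(u0,v0,u1,v1):return [int(f*x) for x in(u0,v0,u1,v1)]
yel=cv2.inRange(h,(20,90,120),(35,255,255));dark=cv2.inRange(h,(0,0,0),(180,255,60));blue=cv2.inRange(h,(100,100,40),(130,255,255))
white=cv2.inRange(h,(0,0,120),(180,70,255));dull=cv2.inRange(h,(12,0,130),(35,170,255))
print("board",rect(yel,B(340,325,460,390),.006,c))
print("mat",rect(dark,B(120,420,240,510),.005,c))
print("dark",rect(dark,B(230,280,320,325),.0,c))
print("saucer",rect(blue|white,B(525,265,590,305),.004,c))
print("rack",rect(dull,B(560,325,700,380),.014,c))
print("tin",rect(blue,B(145,285,190,330),.0,c), "lid guess",world([[167*f,303*f]],.122,c))
for n,u,v in(("jarTop",293,334),):print(n,world([[u*f,v*f]],.085,c))
print("mugTop",world([[519*f,312*f]],.08,c),"handle",world([[480*f,335*f]],.04,c))
t=top(a,c,.15,.75,-.55,.3,.006,900);print(t.shape)
cv2.imwrite("pics/top0.png",cv2.rotate(t,cv2.ROTATE_90_CLOCKWISE))
E
```

```text
board (array([485.9, -11.5]), array([142.6,  96.6]), 76.6)
mat (array([ 598.7, -336.7]), array([88.1, 96.1]), -85.9)
dark (array([ 287.8, -174.4]), array([99.5, 51.4]), 68.5)
saucer (array([385.4, 327.6]), array([86.6, 82.3]), 57.1)
rack (array([590.3, 315.5]), array([218.3, 127.9]), 71.4)
tin (array([ 269.2, -347.9]), array([33.6, 46.1]), -0.8) lid guess [[ 0.41222399 -0.32322996  0.122     ]]
jarTop [[ 0.48684085 -0.16407837  0.085     ]]
mugTop [[0.53127571 0.16213274 0.08      ]] handle [[0.51789914 0.10891047 0.04      ]]
(766, 540, 3)
```

View pics/top0.png

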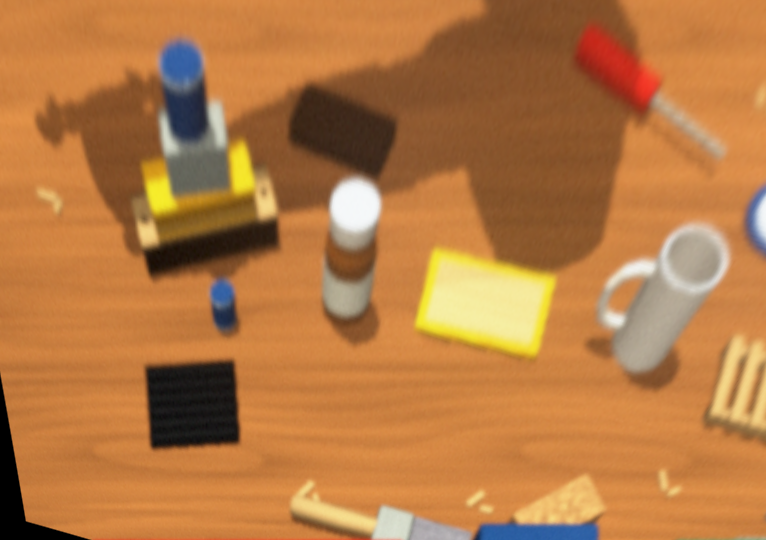

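The top-down projection agrees with the board and mat measurements. The rack blob included other things, so I'll redo that one. I'm moving the wrist camera over the pile, raised and yawed +86°.

```bash
python3 -m creep '[0.3,0.25,0.05,0,0,0.22, 0.3,0.25,0.05,0,0,0.22, 0.3,0.25,0.05,0,0,0.22, 0.3,0.25,0.05,0,0,0.22, 0.3,0.25,0.05,0,0,0.22]'
python3 -m creep '[0.26,0.26,0.05,0,0,0.238, 0.26,0.26,0.05,0,0,0.238, 0.26,0.26,0.05,0,0,0.238, 0.26,0.26,0.05,0,0,0.238, 0.26,0.26,0.05,0,0,0.238]'
python3 -m creep '[0,0,0,0,0,0.02, 0,0,0,0,0,0.02, 0,0,0,0,0,0.02]'
python3 - <<'E'
from h import *
o=arm.get_obs();c=cam("wrist",o);a=imaging.read_camera("wrist");np.savez("pics/w1.npz",a=a,K=c[0],D=c[1],T=c[2])
cv2.imwrite("pics/w1.png",a);print(o["eef_pos"],R.from_rotvec(o["ee_rot"]).as_matrix().round(3).tolist(),c[2][:3,3])
s=cv2.imread("pics/scene0.png");cs=cam("scene");t=top(s,cs,.28,.68,.18,.45,.014,1500);g=top(s,cs,.28,.68,.18,.45,.004,1500)
cv2.imwrite("pics/rack.png",t);print(t.shape)
E
```

```text
t: 0.65
eef_pos: [0.2985, -0.3928, 0.2515]
ee_rot: [2.723, 1.567, 0.0]
force: [-0.4, 1.4, -0.1]
finger_gap: 0.0853
grasp_force: 0.0
t: 1.15
eef_pos: [0.4021, -0.2888, 0.2712]
ee_rot: [-1.962, -2.453, 0.0]
force: [-0.3, 0.5, -0.2]
finger_gap: 0.0857
grasp_force: 0.0
t: 1.45
eef_pos: [0.4009, -0.2902, 0.2711]
ee_rot: [-1.899, -2.502, 0.0]
force: [-0.0, -0.3, 0.1]
finger_gap: 0.0854
grasp_force: 0.0
[ 0.40085345 -0.29020717  0.27113045] [[-0.269, 0.963, -0.0], [0.963, 0.269, 0.0], [0.0, -0.0, -1.0]] [ 0.38279865 -0.22627751  0.41394122]
(406, 600, 3)
```

View pics/w1.png

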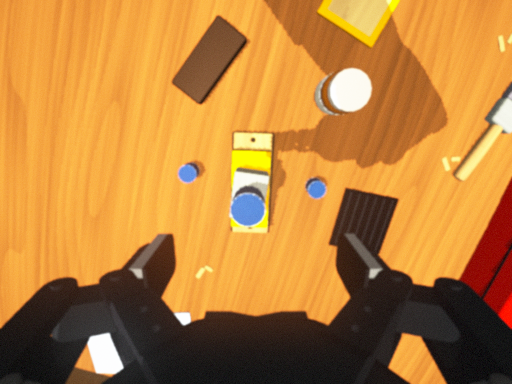

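View pics/rack.png

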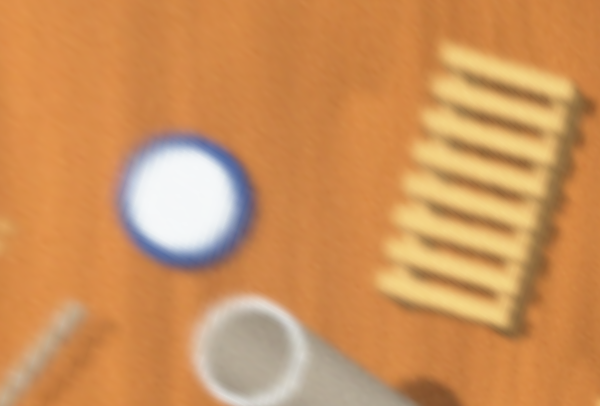

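The wrist view shows the pile around (250,180), with the large tin lid at (248,209). The two small tins are at (188,173) and (316,188), the jar at (348,90), and the ribbed mat at (363,220). Rack corners in the top view give a centre of about (.599,.326) and yaw of about 75°, with a length of .170, which checks out. Next is a close crop of the pile.

```bash
python3 - <<'E'
from h import *
d=np.load("pics/w1.npz");a=d["a"];c=(d["K"],d["D"],d["T"]);h=cv2.cvtColor(a,cv2.COLOR_BGR2HSV)
blue=cv2.inRange(h,(100,100,40),(130,255,255))
print("tin",rect(blue,(220,185,280,235),.122,c),"small",rect(blue,(170,155,205,190),.02,c),rect(blue,(300,170,335,205),.02,c))
dark=cv2.inRange(h,(0,0,0),(180,255,60));print("mat",rect(dark,(325,180,405,236),.005,c))
cr=[top(a,c,.34,.47,-.42,-.20,z,1800) for z in(.082,.048,.024)]
cv2.imwrite("pics/pile.png",np.hstack(cr));print(cr[0].shape)
E
```

```text
tin (array([ 401.7, -326.6]), array([35.3, 34.8]), 15.6) small (array([ 307.3, -331.1]), array([23. , 21.6]), 58.7) (array([ 499.8, -302.2]), array([22.2, 23.6]), -28.2)
mat (array([ 627.1, -320.4]), array([18.9, 65.6]), -85.4)
(396, 234, 3)
```

View pics/pile.png

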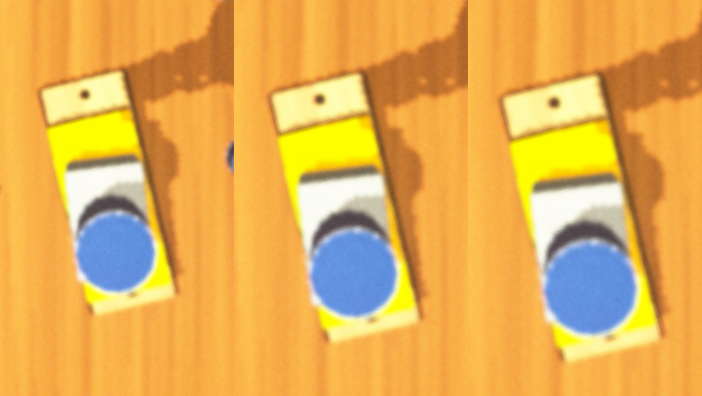

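The panels show the big blue lid at about (117,250) in the z=.082 panel. Its blue area measures 35 mm plus the rim, which matches the 40 mm tin, so this is the right one (the small tins measure about 23 mm). The plaque corners give a 58x150 mm rectangle, centre (.403,-.321), long axis about 103°. The caul gives centre (.403,-.323), 103°. Grasping the tin now.

```bash
python3 -m creep '[0.002,-0.091,-0.1,0,0,0, 0.002,-0.091,-0.2,0,0,0, 0.002,-0.091,-0.3,0,0,0, 0.002,-0.091,-0.4,0,0,0, 0.002,-0.091,-0.455,0,0,0]'
python3 -m creep '[0,0,0,0,0,0, 0,0,0,0,0,0]'
python3 -m creep '[0,0,0,0,0,0, 0,0,0,0,0,0, 0,0,0,0,0,0, 0,0,0,0,0,0, 0,0,0,0,0,0]' -1
python3 -m creep '[0,0,0,0,0,0, 0,0,0,0,0,0, 0,0,0,0,0,0]'
```

```text
t: 2.0
eef_pos: [0.4002, -0.3258, 0.0862]
ee_rot: [-1.897, -2.5, -0.0]
force: [-1.1, -0.2, 0.9]
finger_gap: 0.0852
grasp_force: 0.0
t: 2.2
eef_pos: [0.4018, -0.3268, 0.0898]
ee_rot: [-1.898, -2.503, 0.0]
force: [0.3, -0.4, 0.4]
finger_gap: 0.0856
grasp_force: 0.0
t: 2.7
eef_pos: [0.4023, -0.3271, 0.0905]
ee_rot: [1.895, 2.503, -0.0]
force: [-0.9, 0.7, 7.7]
finger_gap: 0.0382
grasp_force: 59.6
t: 3.0
eef_pos: [0.4023, -0.3271, 0.0905]
ee_rot: [1.895, 2.503, -0.0]
force: [-1.1, 1.5, 7.1]
finger_gap: 0.0389
grasp_force: 59.6
```

```bash
python3 -m creep '[0,0,0.02,0,0,0, 0,0,0.06,0,0,0, 0,0,0.12,0,0,0, 0,0,0.22,0,0,0, 0,0,0.32,0,0,0]'
python3 -m creep '[0,0.12,0.15,0,0,0, 0,0.12,0.15,0,0,0, 0,0.12,0.15,0,0,0, 0,0.12,0.15,0,0,0]'
python3 - <<'E'
from h import *
o=arm.get_obs();c=cam("wrist",o);a=imaging.read_camera("wrist");np.savez("pics/w2.npz",a=a,K=c[0],D=c[1],T=c[2])
t=top(a,c,.34,.47,-.42,-.20,.082,1800)
b=cv2.resize(a,(528,396));cv2.imwrite("pics/w2.png",np.hstack([b,t]))
E
```

```text
t: 3.5
eef_pos: [0.4013, -0.3262, 0.2189]
ee_rot: [-1.896, -2.504, 0.0]
force: [1.7, -0.8, -1.2]
finger_gap: 0.0386
grasp_force: 60.4
t: 3.9
eef_pos: [0.4019, -0.2787, 0.2775]
ee_rot: [1.895, 2.505, -0.0]
force: [0.3, 0.1, -2.0]
finger_gap: 0.0389
grasp_force: 60.4
```

View pics/w2.png

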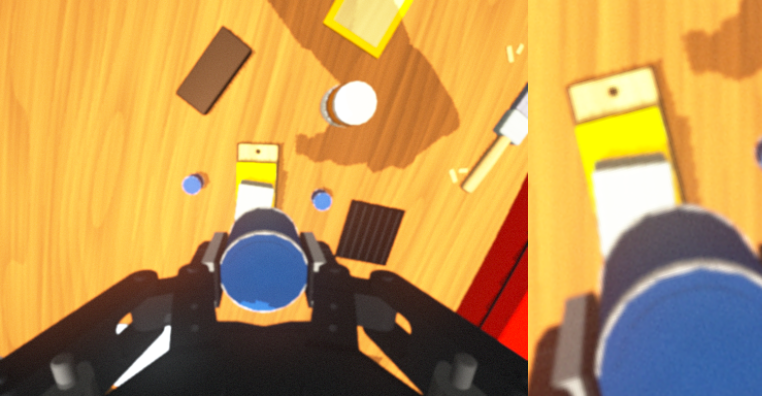

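The tin is held upright between the pads, with the lid at (265,272). Carrying it toward the saucer and looking from short of it.

```bash
python3 -m creep '[0,0.62,0,0,0,0, 0,0.62,0,0,0,0, 0,0.62,0,0,0,0, 0,0.62,0,0,0,0, 0,0.62,0,0,0,0]'
python3 -m creep '[0,0.62,0,0,0,0, 0,0.62,0,0,0,0, 0,0.62,0,0,0,0, 0,0.62,0,0,0,0, 0,0.62,0,0,0,0]'
python3 -m creep '[0,0,0,0,0,0, 0,0,0,0,0,0, 0,0,0,0,0,0]'
python3 - <<'E'
from h import *
o=arm.get_obs();c=cam("wrist",o);a=imaging.read_camera("wrist");np.savez("pics/w3.npz",a=a,K=c[0],D=c[1],T=c[2])
print(o["eef_pos"],pix([[.39,.327,.004],[.599,.326,.014]],c))
cv2.imwrite("pics/w3.png",np.hstack([cv2.resize(a,(400,300)),top(a,c,.3,.7,.2,.5,.014,1000)]))
E
```

```text
t: 4.45
eef_pos: [0.401, -0.0294, 0.2759]
ee_rot: [-1.897, -2.502, 0.002]
force: [0.3, 0.7, -1.8]
finger_gap: 0.0384
grasp_force: 60.5
t: 4.95
eef_pos: [0.4014, 0.2189, 0.2758]
ee_rot: [-1.896, -2.504, 0.003]
force: [1.0, -0.1, 0.2]
finger_gap: 0.0387
grasp_force: 60.5
t: 5.25
eef_pos: [0.4016, 0.2163, 0.2763]
ee_rot: [-1.897, -2.503, 0.003]
force: [0.2, -0.0, -1.8]
finger_gap: 0.0385
grasp_force: 60.5
[0.40163592 0.21634648 0.27629239] [[268.57158825  86.10397574]
 [403.81905338 128.09913586]]
```

View pics/w3.png

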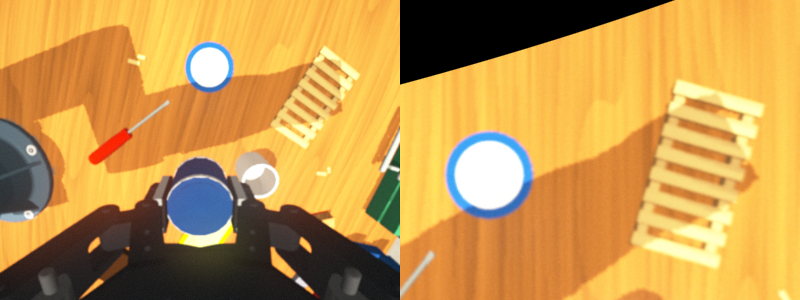

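Saucer centre is (.389,.327), and the rack is (.5985,.3265) at 74.7°, which agrees with the scene view. Placing the tin.

```bash
python3 -m creep '[-0.029,0.277,0,0,0,0, -0.029,0.277,0,0,0,0, -0.029,0.277,-0.12,0,0,0, -0.029,0.277,-0.24,0,0,0, -0.029,0.277,-0.36,0,0,0]'
python3 -m creep '[0,0,-0.1,0,0,0, 0,0,-0.18,0,0,0, 0,0,-0.23,0,0,0, 0,0,-0.26,0,0,0, 0,0,-0.27,0,0,0]'
python3 -m creep '[0,0,-0.008,0,0,0, 0,0,-0.016,0,0,0, 0,0,-0.02,0,0,0, 0,0,-0.02,0,0,0]'
```

```text
t: 5.8
eef_pos: [0.3907, 0.3273, 0.1318]
ee_rot: [1.898, 2.503, 0.001]
force: [-0.2, 1.7, -2.0]
finger_gap: 0.0386
grasp_force: 60.6
t: 6.3
eef_pos: [0.3903, 0.3268, 0.0245]
ee_rot: [-1.899, -2.503, 0.002]
force: [0.4, -0.1, -0.7]
finger_gap: 0.0385
grasp_force: 60.6
t: 6.7
eef_pos: [0.3903, 0.3283, 0.0176]
ee_rot: [1.896, 2.505, 0.001]
force: [-0.3, 0.2, -0.6]
finger_gap: 0.0387
grasp_force: 60.6
```

```bash
python3 -m creep '[0,0,-0.005,0,0,0, 0,0,-0.008,0,0,0, 0,0,-0.01,0,0,0, 0,0,-0.01,0,0,0]'
python3 -m creep '[0,0,-0.002,0,0,0, 0,0,-0.003,0,0,0, 0,0,-0.003,0,0,0]'
```

```text
t: 7.1
eef_pos: [0.3901, 0.3281, 0.0132]
ee_rot: [-1.896, -2.505, 0.0]
force: [0.2, -0.4, -1.2]
finger_gap: 0.0385
grasp_force: 60.6
t: 7.4
eef_pos: [0.3902, 0.3283, 0.0126]
ee_rot: [-1.896, -2.505, -0.001]
force: [-2.6, -1.1, 6.4]
finger_gap: 0.0383
grasp_force: 61.4
```

Contact at .0126, as predicted. Releasing, rising, and heading back to the pile.

```bash
python3 -m creep '[0,0,0,0,0,0, 0,0,0,0,0,0, 0,0,0,0,0,0, 0,0,0,0,0,0, 0,0,0,0,0,0]' 1
python3 -m creep '[0,0,0.04,0,0,0, 0,0,0.14,0,0,0, 0,0,0.26,0,0,0, 0,0,0.38,0,0,0, 0,0,0.5,0,0,0]'
python3 -m creep '[0.02,-0.24,0.14,0,0,0, 0.02,-0.24,0.14,0,0,0, 0.02,-0.24,0.14,0,0,0]'
python3 - <<'E'
from h import *
o=arm.get_obs();c=cam("wrist",o);a=imaging.read_camera("wrist");h=cv2.cvtColor(a,cv2.COLOR_BGR2HSV)
blue=cv2.inRange(h,(100,100,40),(130,255,255));b=pix([[.39,.327,.044]],c)[0].astype(int);print(b)
lid=blue.copy();r=17
m=np.zeros_like(blue);cv2.circle(m,tuple(map(int,b)),18,255,-1)
print("tin",rect(lid&m,(0,0,512,384),.044,c));cv2.imwrite("pics/w4.png",cv2.resize(a[max(b[1]-60,0):b[1]+60,b[0]-80:b[0]+80],None,fx=3,fy=3))
E
```

```text
t: 7.9
eef_pos: [0.3901, 0.3282, 0.012]
ee_rot: [-1.896, -2.505, 0.0]
force: [-0.0, -0.7, -0.6]
finger_gap: 0.0853
grasp_force: 0.0
t: 8.4
eef_pos: [0.3898, 0.3279, 0.2141]
ee_rot: [-1.896, -2.505, -0.0]
force: [1.9, 1.3, -0.3]
finger_gap: 0.0856
grasp_force: 0.0
t: 8.7
eef_pos: [0.3987, 0.2298, 0.271]
ee_rot: [1.897, 2.501, 0.005]
force: [0.3, 0.6, -0.1]
finger_gap: 0.0853
grasp_force: 0.0
[268  93]
tin (array([389.9, 328.2]), array([35. , 35.9]), -74.2)
```

View pics/w4.png

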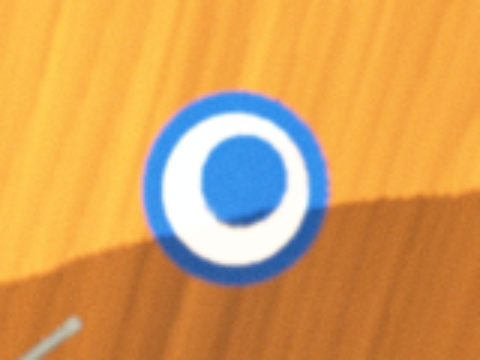

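```bash
python3 -m creep '[0,-0.62,0,0,0,0, 0,-0.62,0,0,0,0, 0,-0.62,0,0,0,0, 0,-0.62,0,0,0,0, 0,-0.62,0,0,0,0]'
python3 -m creep '[0,-0.62,0,0,0,0, 0,-0.62,0,0,0,0, 0,-0.62,0,0,0,0, 0,-0.62,0,0,0,0, 0,-0.62,0,0,0,0]'
python3 -m creep '[0,-0.05,0,0,0,0, 0,-0.05,0,0,0,0, 0,-0.05,0,0,0,0]'
python3 - <<'E'
from h import *
o=arm.get_obs();c=cam("wrist",o);a=imaging.read_camera("wrist");np.savez("pics/w5.npz",a=a,K=c[0],D=c[1],T=c[2])
print(o["eef_pos"]);t=[top(a,c,.34,.47,-.42,-.20,z,2700) for z in(.082,.048)]
cv2.imwrite("pics/w5.png",np.hstack(t))
E
```

```text
t: 9.25
eef_pos: [0.3979, -0.017, 0.2673]
ee_rot: [-1.895, -2.505, 0.0]
force: [1.1, 0.3, 0.5]
finger_gap: 0.0853
grasp_force: 0.0
t: 9.75
eef_pos: [0.3982, -0.2656, 0.2671]
ee_rot: [-1.896, -2.504, -0.0]
force: [0.6, 0.7, 0.0]
finger_gap: 0.0852
grasp_force: 0.0
t: 10.05
eef_pos: [0.3982, -0.2833, 0.267]
ee_rot: [-1.896, -2.502, -0.001]
force: [0.3, 0.1, -0.0]
finger_gap: 0.0852
grasp_force: 0.0
[ 0.39823743 -0.28334332  0.26698325]
```

View pics/w5.png

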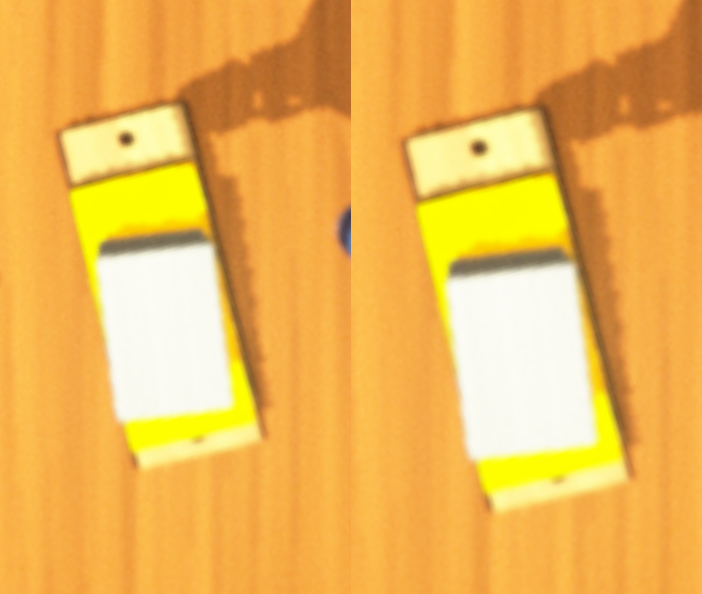

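The tin sits at (.390,.328), on the disc and upright. The weight's top gives corners of 42x61 mm, centre (.401,-.323), closing direction 6.2°, so I turn -9.4° and grasp.

```bash
python3 -m creep '[0.007,-0.099,0,0,0,-0.04, 0.007,-0.099,-0.1,0,0,-0.052, 0.007,-0.099,-0.2,0,0,-0.052, 0.007,-0.099,-0.3,0,0,-0.052, 0.007,-0.099,-0.4,0,0,-0.052]'
python3 -m creep '[0,0,-0.05,0,0,0, 0,0,-0.09,0,0,0, 0,0,-0.12,0,0,0, 0,0,-0.13,0,0,0, 0,0,-0.135,0,0,0]'
python3 -m creep '[0,0,0,0,0,0, 0,0,0,0,0,0, 0,0,0,0,0,0, 0,0,0,0,0,0, 0,0,0,0,0,0]' -1
python3 -m creep '[0,0,0,0,0,0, 0,0,0,0,0,0]'
```

```text
t: 10.6
eef_pos: [0.4014, -0.3217, 0.1069]
ee_rot: [2.092, 2.343, 0.0]
force: [1.2, -0.9, -0.1]
finger_gap: 0.0856
grasp_force: 0.0
t: 11.1
eef_pos: [0.4013, -0.3229, 0.0542]
ee_rot: [2.093, 2.343, -0.0]
force: [0.1, -0.8, 0.2]
finger_gap: 0.0853
grasp_force: 0.0
t: 11.6
eef_pos: [0.4012, -0.3238, 0.0549]
ee_rot: [2.094, 2.34, -0.0]
force: [-1.2, 0.1, 6.2]
finger_gap: 0.0435
grasp_force: 62.0
t: 11.8
eef_pos: [0.4012, -0.3238, 0.0549]
ee_rot: [2.094, 2.34, -0.0]
force: [-0.9, -0.0, 6.1]
finger_gap: 0.0432
grasp_force: 62.0
```

```bash
python3 -m creep '[0,0,0.02,0,0,0, 0,0,0.06,0,0,0, 0,0,0.14,0,0,0, 0,0,0.24,0,0,0, 0,0,0.35,0,0,0]'
python3 -m creep '[0.4,-0.2,0.15,0,0,0, 0.4,-0.2,0.15,0,0,0, 0.4,-0.2,0.15,0,0,0, 0.4,-0.2,0.15,0,0,0, 0.4,-0.2,0.15,0,0,0]'
python3 -m creep '[0,0,0,0,0,0, 0,0,0,0,0,0]'
python3 - <<'E'
from h import *
o=arm.get_obs();c=cam("wrist",o);a=imaging.read_camera("wrist");h=cv2.cvtColor(a,cv2.COLOR_BGR2HSV)
print(pix([[.5987,-.3367,.005]],c));dark=cv2.inRange(h,(0,0,0),(180,255,70))
b=pix([[.5987,-.3367,.005]],c)[0].astype(int)
print("mat",rect(dark,(b[0]-50,b[1]-50,b[0]+50,b[1]+50),.005,c))
cv2.imwrite("pics/w6.png",a)
E
```

```text
t: 12.3
eef_pos: [0.3999, -0.3226, 0.1947]
ee_rot: [-2.092, -2.339, 0.0]
force: [1.4, -0.2, -7.4]
finger_gap: 0.0429
grasp_force: 63.0
t: 12.8
eef_pos: [0.5651, -0.4054, 0.2531]
ee_rot: [2.092, 2.341, 0.001]
force: [0.7, -0.9, -8.0]
finger_gap: 0.0431
grasp_force: 64.0
t: 13.0
eef_pos: [0.5598, -0.4028, 0.2532]
ee_rot: [-2.093, -2.339, 0.001]
force: [-0.9, -0.1, -7.5]
finger_gap: 0.0431
grasp_force: 64.0
[[288.38311952 121.12746303]]
mat (array([ 596.5, -337.3]), array([87., 97.]), -85.9)
```

View pics/w6.png

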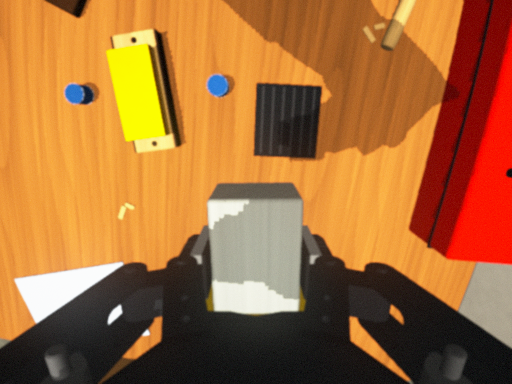

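The weight is held straight between the pads. The mat is at (288,121), measured (.597,-.337) and agreeing with the scene view. Lowering.

```bash
python3 -m creep '[0.094,0.162,0,0,0,0, 0.094,0.162,0,0,0,0, 0.094,0.162,-0.12,0,0,0, 0.094,0.162,-0.24,0,0,0, 0.094,0.162,-0.36,0,0,0]'
python3 -m creep '[0,0,-0.08,0,0,0, 0,0,-0.15,0,0,0, 0,0,-0.2,0,0,0, 0,0,-0.22,0,0,0, 0,0,-0.228,0,0,0]'
python3 -m creep '[0,0,-0.004,0,0,0, 0,0,-0.006,0,0,0, 0,0,-0.008,0,0,0, 0,0,-0.01,0,0,0, 0,0,-0.01,0,0,0]'
```

```text
t: 13.55
eef_pos: [0.5975, -0.3378, 0.1096]
ee_rot: [2.093, 2.341, 0.0]
force: [1.2, -0.3, -7.2]
finger_gap: 0.0429
grasp_force: 64.3
t: 14.05
eef_pos: [0.5976, -0.3383, 0.0187]
ee_rot: [-2.094, -2.34, 0.0]
force: [-0.1, -0.4, -6.9]
finger_gap: 0.0428
grasp_force: 64.0
t: 14.55
eef_pos: [0.5987, -0.3387, 0.0151]
ee_rot: [2.094, 2.341, -0.0]
force: [0.4, -0.5, -7.5]
finger_gap: 0.0426
grasp_force: 64.1
```

```bash
python3 -m creep '[0,0,-0.003,0,0,0, 0,0,-0.006,0,0,0, 0,0,-0.008,0,0,0, 0,0,-0.008,0,0,0]'
python3 -m creep '[0,0,-0.001,0,0,0, 0,0,-0.002,0,0,0, 0,0,-0.002,0,0,0]'
```

```text
t: 14.95
eef_pos: [0.5986, -0.3386, 0.012]
ee_rot: [2.094, 2.342, -0.0]
force: [-2.0, 2.0, -1.6]
finger_gap: 0.043
grasp_force: 64.8
t: 15.25
eef_pos: [0.5985, -0.3386, 0.012]
ee_rot: [2.094, 2.341, 0.0]
force: [-4.2, 3.0, 6.1]
finger_gap: 0.0429
grasp_force: 66.0
```

Seated at .012. Releasing and returning over the pile.

```bash
python3 -m creep '[0,0,0,0,0,0, 0,0,0,0,0,0, 0,0,0,0,0,0, 0,0,0,0,0,0, 0,0,0,0,0,0]' 1
python3 -m creep '[0,0,0.04,0,0,0, 0,0,0.14,0,0,0, 0,0,0.26,0,0,0, 0,0,0.38,0,0,0, 0,0,0.5,0,0,0]'
python3 -m creep '[-0.49,0.14,0.1,0,0,0.038, -0.49,0.14,0.1,0,0,0.038, -0.49,0.14,0.1,0,0,0.038, -0.49,0.14,0.1,0,0,0.038, -0.49,0.14,0.1,0,0,0.038]'
python3 -m creep '[0,0,0,0,0,0, 0,0,0,0,0,0]'
python3 - <<'E'
from h import *
o=arm.get_obs();c=cam("wrist",o);a=imaging.read_camera("wrist");h=cv2.cvtColor(a,cv2.COLOR_BGR2HSV)
print(o["eef_pos"]);yel=cv2.inRange(h,(24,180,120),(35,255,255))
b=pix([[.4025,-.3231,.048],[.598,-.338,.039]],c).astype(int);print(b)
print("caul",rect(yel,(b[0][0]-50,b[0][1]-50,b[0][0]+50,b[0][1]+50),.048,c))
cv2.imwrite("pics/w7.png",np.hstack([top(a,c,.34,.47,-.42,-.20,.048,1800),top(a,c,.51,.68,-.42,-.20,.039,1800)]))
E
```

```text
t: 15.75
eef_pos: [0.5986, -0.3387, 0.0109]
ee_rot: [2.094, 2.341, -0.0]
force: [-0.2, -0.1, -0.2]
finger_gap: 0.0851
grasp_force: 0.0
t: 16.25
eef_pos: [0.5983, -0.3385, 0.2129]
ee_rot: [2.094, 2.341, -0.0]
force: [1.3, -0.5, 0.2]
finger_gap: 0.0855
grasp_force: 0.0
t: 16.75
eef_pos: [0.3984, -0.2811, 0.2527]
ee_rot: [1.952, 2.461, -0.001]
force: [0.1, -0.0, -0.7]
finger_gap: 0.0853
grasp_force: 0.0
t: 16.95
eef_pos: [0.4034, -0.2831, 0.251]
ee_rot: [1.951, 2.461, 0.0]
force: [1.2, 0.3, -0.1]
finger_gap: 0.0856
grasp_force: 0.0
[ 0.40336968 -0.28310835  0.25101791]
[[247 198]
 [378 235]]
caul (array([ 401.8, -323.2]), array([ 53.6, 111.1]), -76.6)
```

View pics/w7.png

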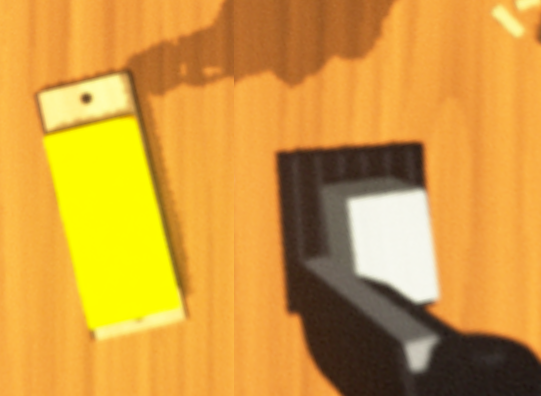

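The caul is alone on the plaque at (.402,-.323), measured 53.6x111 mm, and the weight sits on the mat. Grasping the caul.

```bash
python3 -m creep '[-0.003,-0.1,0,0,0,0, -0.003,-0.1,-0.1,0,0,0, -0.003,-0.1,-0.2,0,0,0, -0.003,-0.1,-0.3,0,0,0, -0.003,-0.1,-0.4,0,0,0]'
python3 -m creep '[0,0,-0.08,0,0,0, 0,0,-0.12,0,0,0, 0,0,-0.145,0,0,0, 0,0,-0.155,0,0,0, 0,0,-0.158,0,0,0]'
python3 -m creep '[0,0,0,0,0,0, 0,0,0,0,0,0, 0,0,0,0,0,0, 0,0,0,0,0,0, 0,0,0,0,0,0]' -1
python3 -m creep '[0,0,0,0,0,0, 0,0,0,0,0,0]'
```

```text
t: 17.5
eef_pos: [0.4022, -0.3229, 0.0884]
ee_rot: [-1.95, -2.462, 0.0]
force: [0.9, -0.4, -1.0]
finger_gap: 0.0853
grasp_force: 0.0
t: 18.0
eef_pos: [0.4019, -0.3228, 0.0274]
ee_rot: [-1.95, -2.462, 0.0]
force: [-0.6, 0.2, -0.0]
finger_gap: 0.0857
grasp_force: 0.0
t: 18.5
eef_pos: [0.4019, -0.3231, 0.0288]
ee_rot: [1.95, 2.461, -0.0]
force: [-1.0, -0.4, 5.3]
finger_gap: 0.0508
grasp_force: 62.9
t: 18.7
eef_pos: [0.4019, -0.3231, 0.0288]
ee_rot: [1.95, 2.461, -0.0]
force: [-0.9, 0.8, 5.1]
finger_gap: 0.0505
grasp_force: 62.9
```

```bash
python3 -m creep '[0,0,0.02,0,0,0, 0,0,0.06,0,0,0, 0,0,0.14,0,0,0, 0,0,0.26,0,0,0, 0,0,0.38,0,0,0]'
python3 -m creep '[0.19,0.56,0.16,0,0,-0.148, 0.19,0.56,0.16,0,0,-0.148, 0.19,0.56,0.16,0,0,-0.148, 0.19,0.56,0.16,0,0,-0.148, 0.19,0.56,0.16,0,0,-0.148]'
python3 -m creep '[0,0,0,0,0,0, 0,0,0,0,0,0, 0,0,0,0,0,0]'
python3 - <<'E'
from h import *
o=arm.get_obs();c=cam("wrist",o);a=imaging.read_camera("wrist");h=cv2.cvtColor(a,cv2.COLOR_BGR2HSV)
print(o["eef_pos"],o["ee_rot"],o["joints"].round(2));yel=cv2.inRange(h,(20,70,100),(36,255,255))
b=pix([[.486,-.0115,.006]],c)[0].astype(int);print(b)
print("board",rect(yel,(b[0]-90,max(b[1]-110,0),b[0]+90,b[1]+65),.006,c))
t=top(a,c,.38,.6,-.1,.08,.006,1700);cv2.imwrite("pics/w8.png",np.hstack([cv2.resize(a,(408,306)),t[:306]]))
E
```

```text
t: 19.2
eef_pos: [0.4007, -0.3222, 0.1817]
ee_rot: [-1.951, -2.462, 0.0]
force: [1.4, -0.6, -1.1]
finger_gap: 0.0509
grasp_force: 62.7
t: 19.7
eef_pos: [0.4743, -0.1061, 0.2425]
ee_rot: [2.468, 1.942, 0.001]
force: [2.2, 0.0, -1.4]
finger_gap: 0.0507
grasp_force: 62.7
t: 20.0
eef_pos: [0.4739, -0.1082, 0.2411]
ee_rot: [-2.466, -1.946, 0.001]
force: [0.0, 0.5, -0.6]
finger_gap: 0.0507
grasp_force: 62.7
[ 0.47385415 -0.10820946  0.24113805] [-2.46600135e+00 -1.94632578e+00  6.91487656e-04] [-0.22  0.17 -0.08  1.32 -0.    1.58]
[246  93]
board (array([494.7, -21.4]), array([153.7, 156.5]), -13.6)
```

View pics/w8.png

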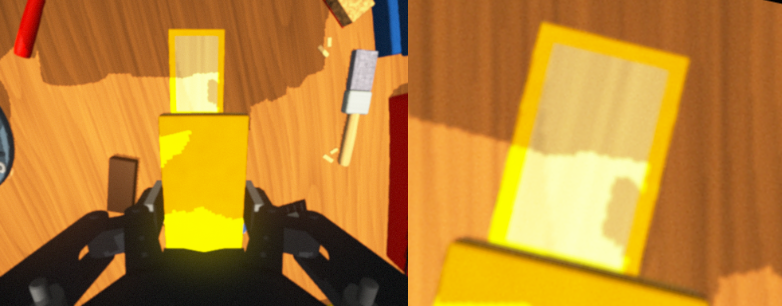

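The board's far corners give a width of .089 and centre (.4855,-.012), agreeing with the scene. Lowering the caul.

```bash
python3 -m creep '[0.029,0.24,0,0,0,0, 0.029,0.24,0,0,0,0, 0.029,0.24,-0.12,0,0,0, 0.029,0.24,-0.24,0,0,0, 0.029,0.24,-0.36,0,0,0]'
python3 -m creep '[0,0,-0.08,0,0,0, 0,0,-0.14,0,0,0, 0,0,-0.18,0,0,0, 0,0,-0.195,0,0,0, 0,0,-0.2,0,0,0]'
python3 -m creep '[0,0,-0.004,0,0,0, 0,0,-0.008,0,0,0, 0,0,-0.01,0,0,0, 0,0,-0.01,0,0,0]'
```

```text
t: 20.55
eef_pos: [0.4856, -0.0127, 0.0956]
ee_rot: [2.467, 1.945, 0.001]
force: [1.0, 0.1, -2.4]
finger_gap: 0.051
grasp_force: 62.8
t: 21.05
eef_pos: [0.4854, -0.0128, 0.0166]
ee_rot: [-2.467, -1.944, 0.002]
force: [0.5, 0.4, -0.8]
finger_gap: 0.0507
grasp_force: 62.7
t: 21.45
eef_pos: [0.4861, -0.0118, 0.0134]
ee_rot: [2.465, 1.946, 0.001]
force: [0.5, -0.1, -1.6]
finger_gap: 0.0505
grasp_force: 62.7
```

```bash
python3 -m creep '[0,0,-0.003,0,0,0, 0,0,-0.005,0,0,0, 0,0,-0.006,0,0,0, 0,0,-0.006,0,0,0]'
python3 -m creep '[0,0,-0.001,0,0,0, 0,0,-0.002,0,0,0, 0,0,-0.002,0,0,0]'
```

```text
t: 21.85
eef_pos: [0.4859, -0.0117, 0.0108]
ee_rot: [-2.466, -1.947, -0.0]
force: [-0.6, 0.7, 2.7]
finger_gap: 0.0505
grasp_force: 63.0
t: 22.15
eef_pos: [0.486, -0.0117, 0.0108]
ee_rot: [2.466, 1.947, 0.001]
force: [-4.0, -0.3, 15.1]
finger_gap: 0.0501
grasp_force: 64.5
```

Seated. Releasing and returning to the plaque.

```bash
python3 -m creep '[0,0,0,0,0,0, 0,0,0,0,0,0, 0,0,0,0,0,0, 0,0,0,0,0,0, 0,0,0,0,0,0]' 1
python3 -m creep '[0,0,0.04,0,0,0, 0,0,0.14,0,0,0, 0,0,0.26,0,0,0, 0,0,0.38,0,0,0, 0,0,0.5,0,0,0]'
python3 -m creep '[-0.215,-0.5,0.1,0,0,0.13, -0.215,-0.5,0.1,0,0,0.13, -0.215,-0.5,0.1,0,0,0.13, -0.215,-0.5,0.1,0,0,0.13, -0.215,-0.5,0.1,0,0,0.13]'
python3 -m creep '[0,-0.17,0,0,0,0.018, 0,-0.17,0,0,0,0.018, 0,-0.17,0,0,0,0.018, 0,-0.17,0,0,0,0.018]'
python3 - <<'E'
from h import *
o=arm.get_obs();c=cam("wrist",o);a=imaging.read_camera("wrist")
print(o["eef_pos"],o["ee_rot"])
t=top(a,c,.34,.47,-.42,-.20,.024,1800);cb=top(a,c,.4,.57,-.13,.09,.03,1800)
cv2.imwrite("pics/w9.png",np.hstack([t,cb]))
E
```

```text
t: 22.65
eef_pos: [0.4859, -0.0118, 0.0097]
ee_rot: [-2.466, -1.946, 0.0]
force: [0.1, 0.5, -0.2]
finger_gap: 0.0848
grasp_force: 0.0
t: 23.15
eef_pos: [0.4855, -0.0118, 0.2119]
ee_rot: [-2.466, -1.947, 0.0]
force: [1.8, -0.6, -0.2]
finger_gap: 0.0858
grasp_force: 0.0
t: 23.65
eef_pos: [0.3987, -0.2136, 0.2504]
ee_rot: [2.019, 2.406, -0.0]
force: [0.9, 0.9, 0.3]
finger_gap: 0.0857
grasp_force: 0.0
t: 24.05
eef_pos: [0.3996, -0.2797, 0.2495]
ee_rot: [-1.952, -2.46, -0.0]
force: [-1.2, 0.2, 0.4]
finger_gap: 0.0853
grasp_force: 0.0
[ 0.39956157 -0.27965073  0.24953964] [-1.95190254e+00 -2.46026371e+00 -1.77952514e-04]
```

View pics/w9.png

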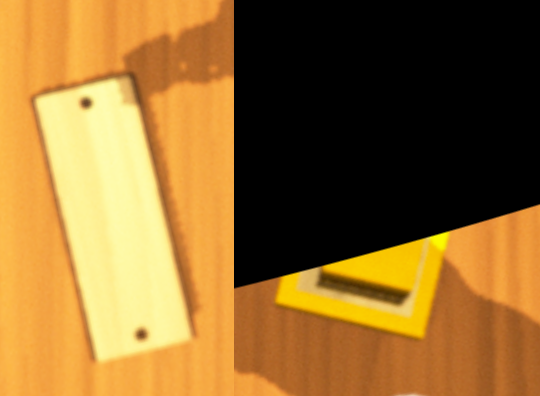

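The plaque's holes at (86,102) and (141,334) give centre (.403,-.321), axis 103.3°, and the tool is aligned. Grasping.

```bash
python3 -m creep '[0.009,-0.1035,0,0,0,0, 0.009,-0.1035,-0.1,0,0,0, 0.009,-0.1035,-0.2,0,0,0, 0.009,-0.1035,-0.3,0,0,0, 0.009,-0.1035,-0.42,0,0,0]'
python3 -m creep '[0,0,-0.09,0,0,0, 0,0,-0.145,0,0,0, 0,0,-0.175,0,0,0, 0,0,-0.185,0,0,0, 0,0,-0.189,0,0,0]'
python3 -m creep '[0,0,0,0,0,0, 0,0,0,0,0,0, 0,0,0,0,0,0, 0,0,0,0,0,0, 0,0,0,0,0,0]' -1
python3 -m creep '[0,0,0,0,0,0, 0,0,0,0,0,0]'
python3 -m creep '[0,0,0.02,0,0,0, 0,0,0.06,0,0,0, 0,0,0.14,0,0,0, 0,0,0.26,0,0,0, 0,0,0.38,0,0,0]'
```

```text
t: 24.6
eef_pos: [0.4044, -0.3202, 0.0815]
ee_rot: [1.947, 2.462, 0.0]
force: [0.9, -0.3, -0.7]
finger_gap: 0.0854
grasp_force: 0.0
t: 25.1
eef_pos: [0.4041, -0.3209, 0.0068]
ee_rot: [1.95, 2.463, -0.0]
force: [0.3, -0.3, 0.9]
finger_gap: 0.0852
grasp_force: 0.0
t: 25.6
eef_pos: [0.4042, -0.3217, 0.0077]
ee_rot: [1.95, 2.461, 0.0]
force: [-1.8, 1.8, 7.1]
finger_gap: 0.0583
grasp_force: 64.2
t: 25.8
eef_pos: [0.4042, -0.3216, 0.0077]
ee_rot: [1.95, 2.461, 0.0]
force: [-0.7, 2.3, 6.9]
finger_gap: 0.0587
grasp_force: 64.2
t: 26.3
eef_pos: [0.4029, -0.3208, 0.1605]
ee_rot: [-1.951, -2.462, 0.0]
force: [1.1, -0.6, -1.1]
finger_gap: 0.058
grasp_force: 65.0
```

```bash
python3 -m creep '[0.165,0.54,0.22,0,0,-0.158, 0.165,0.54,0.22,0,0,-0.158, 0.165,0.54,0.22,0,0,-0.158, 0.165,0.54,0.22,0,0,-0.158, 0.165,0.54,0.22,0,0,-0.158]'
python3 -m creep '[0.16,0.54,0,0,0,0, 0.16,0.54,0,0,0,0, 0.16,0.54,0,0,0,0, 0.16,0.54,0,0,0,0, 0.16,0.54,0,0,0,0]'
python3 -m creep '[0.16,0.54,0,0,0,0, 0.16,0.54,0,0,0,0, 0.16,0.54,0,0,0,0, 0.16,0.54,0,0,0,0, 0.16,0.54,0,0,0,0]'
python3 -m creep '[0,0,0,0,0,0, 0,0,0,0,0,0]'
```

```text
t: 26.8
eef_pos: [0.468, -0.1082, 0.2462]
ee_rot: [2.499, 1.902, 0.001]
force: [0.5, -0.6, -1.6]
finger_gap: 0.058
grasp_force: 65.0
t: 27.3
eef_pos: [0.5325, 0.1097, 0.2451]
ee_rot: [-2.494, -1.911, -0.002]
force: [1.2, -0.3, -0.7]
finger_gap: 0.0586
grasp_force: 65.0
t: 27.8
eef_pos: [0.5962, 0.3258, 0.2444]
ee_rot: [-2.494, -1.91, -0.001]
force: [0.1, -1.0, -0.7]
finger_gap: 0.0583
grasp_force: 65.0
t: 28.0
eef_pos: [0.5957, 0.3223, 0.2444]
ee_rot: [2.495, 1.909, -0.001]
force: [-0.4, -0.7, -1.0]
finger_gap: 0.0584
grasp_force: 65.0
```

```bash
python3 -m creep '[0.009,0.01,-0.06,0,0,0, 0.009,0.01,-0.16,0,0,0, 0.009,0.01,-0.26,0,0,0, 0.009,0.01,-0.36,0,0,0, 0.009,0.01,-0.44,0,0,0]'
python3 -m creep '[0,0,-0.05,0,0,0, 0,0,-0.08,0,0,0, 0,0,-0.095,0,0,0, 0,0,-0.101,0,0,0, 0,0,-0.101,0,0,0]'
python3 -m creep '[0,0,-0.004,0,0,0, 0,0,-0.008,0,0,0, 0,0,-0.01,0,0,0, 0,0,-0.01,0,0,0]'
```

```text
t: 28.5
eef_pos: [0.5989, 0.324, 0.0673]
ee_rot: [-2.498, -1.905, 0.002]
force: [-0.8, 0.4, -0.6]
finger_gap: 0.0582
grasp_force: 65.0
t: 29.0
eef_pos: [0.6003, 0.3262, 0.029]
ee_rot: [2.496, 1.907, 0.002]
force: [-0.6, 0.3, -1.4]
finger_gap: 0.0582
grasp_force: 65.0
t: 29.4
eef_pos: [0.5997, 0.3263, 0.024]
ee_rot: [-2.496, -1.908, 0.0]
force: [0.1, -0.1, -0.6]
finger_gap: 0.0582
grasp_force: 65.0
```

```bash
python3 -m creep '[0,0,-0.003,0,0,0, 0,0,-0.005,0,0,0, 0,0,-0.005,0,0,0, 0,0,-0.005,0,0,0]'
python3 -m creep '[0,0,-0.002,0,0,0, 0,0,-0.003,0,0,0, 0,0,-0.003,0,0,0]'
```

```text
t: 29.8
eef_pos: [0.5997, 0.3262, 0.0219]
ee_rot: [-2.496, -1.908, 0.0]
force: [0.3, 0.5, -2.0]
finger_gap: 0.0582
grasp_force: 65.0
t: 30.1
eef_pos: [0.5997, 0.3262, 0.0218]
ee_rot: [2.496, 1.908, 0.001]
force: [-2.4, -1.0, 6.2]
finger_gap: 0.0588
grasp_force: 65.9
```

Seated. Releasing, rising, backing off, then a final check.

```bash
python3 -m creep '[0,0,0,0,0,0, 0,0,0,0,0,0, 0,0,0,0,0,0, 0,0,0,0,0,0, 0,0,0,0,0,0]' 1
python3 -m creep '[0,0,0.04,0,0,0, 0,0,0.14,0,0,0, 0,0,0.26,0,0,0, 0,0,0.38,0,0,0, 0,0,0.5,0,0,0]'
python3 -m creep '[-0.3,-0.3,0.2,0,0,0, -0.3,-0.3,0.2,0,0,0, -0.3,-0.3,0.2,0,0,0, -0.3,-0.3,0.2,0,0,0, -0.3,-0.3,0.2,0,0,0]'
python3 - <<'E'
from h import *
a=imaging.read_camera("scene");c=cam("scene");print(np.linalg.norm(arm.get_obs()["qd"]))
for P,yaw,w,l,col in(((.390,.327,.044),0,0,0,0),((.597,-.337,.039),96,.044,.062,0),((.4855,-.012,.03),76.2,.052,.11,0),((.5985,.3265,.038),74.7,.06,.15,0)):
    if w==0: cor=[[P[0]+.02*np.cos(t),P[1]+.02*np.sin(t),P[2]] for t in np.linspace(0,6.28,24)]
    else:
        v=np.array([np.cos(np.radians(yaw)),np.sin(np.radians(yaw))]);n=np.array([v[1],-v[0]])
        cor=[[*(np.array(P[:2])+s*v*l/2+q*n*w/2),P[2]] for s,q in((1,1),(1,-1),(-1,-1),(-1,1))]
    pts=pix(cor,c);a=np.ascontiguousarray(a);cv2.polylines(a,[np.round(pts*16).astype(np.int32)],True,(255,0,255),1,cv2.LINE_AA,4)
cv2.imwrite("pics/fin.png",cv2.resize(a,(800,600),interpolation=cv2.INTER_CUBIC))
E
```

```text
t: 30.6
eef_pos: [0.5997, 0.3262, 0.0207]
ee_rot: [-2.496, -1.908, 0.0]
force: [-0.7, -0.9, 0.7]
finger_gap: 0.0852
grasp_force: 0.0
t: 31.1
eef_pos: [0.5994, 0.326, 0.2228]
ee_rot: [-2.496, -1.908, -0.0]
force: [2.0, 1.0, -0.4]
finger_gap: 0.0854
grasp_force: 0.0
t: 31.6
eef_pos: [0.4778, 0.2041, 0.3044]
ee_rot: [2.496, 1.905, 0.006]
force: [0.4, 0.5, 0.9]
finger_gap: 0.0854
grasp_force: 0.0
0.07091710936751867
```

View pics/fin.png

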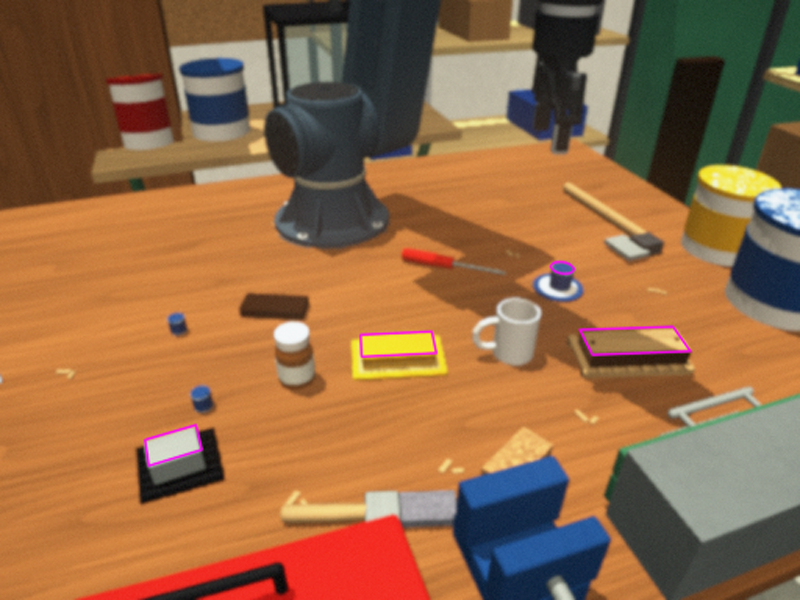

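The final view has the expected outlines drawn on it, and they match all four pieces: tin (562,275), weight (173,455), caul (398,345), plaque (633,342). The mug and jar have not moved. Handing in.

```bash
python3 -m creep '[0,0,0,0,0,0, 0,0,0,0,0,0, 0,0,0,0,0,0]'; python3 -c "from station import arm;print(arm.job_done())"
```

```text
t: 31.95
eef_pos: [0.4801, 0.2067, 0.2996]
ee_rot: [-2.495, -1.908, 0.003]
force: [0.5, 0.6, 0.6]
finger_gap: 0.0853
grasp_force: 0.0
the job is handed in; nothing more can be done
None
```

I moved the tin, weight, pressing block and plaque onto the disc, mat, board and rack; in the final picture each sat centred and flat, with the mug and jar unmoved, and I handed the job in at about 32 s (no verdict came back).

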